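# Rinse the forceps and put them away in the short drawer

### The job

Dip the tip of the forceps well into the steel rinse pot, then lay the forceps flat in the blue-fronted drawer that stands ajar, tips towards the back, and push the drawer fully shut. Even pulled out to its stop the drawer is too short to drop them straight in, so slip them under the unit's top tip first. Leave the pot and everything else standing where it is.

Things in the scene. Friction and masses are not known exactly. Their poses are not given: they have to be found in the camera images.
- forceps: steel ring-handled forceps, rigid, 172 mm long, about 100 g, flat on the rest's bars. Origin: underside of the box lock, the grip (42 x 14 x 12 mm block centred on it, 14 wide in y). x to the tip (end at +100; tail of the rings at -72), z up from the upper face as it lies at the start. Jaws 10 then 7 wide, 10 thick; ring pair 62 wide in y, 9 thick, from x -40 to -72; all undersides at z = 0
- forceps_tip (a point): end of the forceps' jaws, 100 mm ahead of the forceps' origin, at half thickness (5 mm above the underside)
- forceps_tail (a point): end of the forceps' finger rings, 72 mm behind the forceps' origin, 5 mm above the underside
- rest: fixed instrument rest: base plate 135 x 70 x 4 mm with two blue cross bars, 10 mm thick, 64 wide, tops 26 mm above the table, at x = +55 and x = -38 mm (the forceps' lock lies free between them). Origin on the table; its x axis is near the forceps' x axis at the start
- pot: loose open steel rinse pot, empty, 84 mm across, 55 mm high, wall 3 mm, floor about 5 mm thick, 0.4 kg. Origin at the centre of its underside
- pot_rim (a point): centre of the pot's mouth, at rim height, 55 mm above the table
- unit_mouth (a point): on the fixed white drawer unit (240 deep x 250 wide x 108 high): the front lower edge of its top board, above the middle of the open drawer, 96 mm above the table; x points into the unit, z up. The board above is 12 thick. The other fronts are dummies; the unit reaches from 65 mm right (y -65) to 185 mm left of here; a basket stands on it, 150 mm or more behind the front
- drawer (a joint): how far the blue-fronted drawer is out (m): 0 shut, 0.125 its end stop; starts ajar, 0.03 to 0.09 out; even at the stop its rear stays under the unit's top. About 2.5 N of friction; stays where it is left
- drawer_floor (a point): centre of the drawer's inner floor, 50 mm above the table; x to the drawer's rear along its slide, z up. Inside: x -100 to +100, y -44 to +44, walls and front rim 38 high above this floor; blue front 12 thick, x -112 to -100. The top board's underside is 46 above this floor; the unit's front edge is at x = -100 mm + the joint value here, so the open part is shorter than the forceps
- drawer_handle (a point): middle of the drawer's bar handle (10 mm round bar, 50 mm long in y), 152 mm ahead (-x) of drawer_floor and 20 mm above it (70 mm above the table); its middle is 40 mm off the blue front, so closed fingers fit down behind it; two stems at y -25 and +25 join it to the front
- saline_a: white saline bottle, 60 mm across, 150 tall, blue cap, standing; bystander; origin at the centre of its underside
- saline_b: white saline bottle, 60 mm across, 150 tall, orange cap, standing; bystander; origin at the centre of its underside
- saline_c: white saline bottle, 60 mm across, 150 tall, blue cap, standing; bystander; origin at the centre of its underside
- pill_jar: small amber jar with white cap, 40 mm across, 55 tall; bystander; origin at the centre of its underside
- dish: shallow steel bowl, 110 mm across, 30 high; bystander; origin at the centre of its underside
- tape: pale roll of tape lying flat, 70 mm across, 25 high; bystander; origin at the centre of its underside
- med_cup: small orange medicine cup, 48 mm across, 40 high; bystander; origin at the centre of its underside

How it is judged (in metres and radians):
On the way:
1. the forceps' tip is dipped into the rinse pot, at least 12 mm below its rim, the forceps held in the gripper (horizontal distance between forceps_tip and pot_rim below 0.038 m and z of forceps_tip in the frame of pot_rim below -0.012 m and contact force between the fingers and forceps above 0.5 N), for 0.2 s.
At the end, for the whole second after the job is handed in: the forceps lie released and at rest in the drawer, tip towards the back, both ends between its walls and less than 25 mm above its floor; the drawer is shut to within 6 mm; the pot stands upright within 30 mm of where it was (x of forceps_tip in the frame of drawer_floor between -0.104 and 0.104 m and y of forceps_tip in the frame of drawer_floor between -0.046 and 0.046 m and z of forceps_tip in the frame of drawer_floor between -0.005 and 0.025 m and x of forceps_tail in the frame of drawer_floor between -0.104 and 0.104 m and y of forceps_tail in the frame of drawer_floor between -0.046 and 0.046 m and z of forceps_tail in the frame of drawer_floor between -0.005 and 0.025 m and x of forceps_tip in the frame of drawer_floor above 0 m and value of joint drawer below 0.006 m and linear speed of forceps below 0.02 m/s and contact force between the fingers and forceps below 0.1 N and distance of pot from where it was at the start of the episode below 0.03 m and angle between pot's own z axis and vertical below 0.2 rad); the robot touches nothing.
It fails at once if the pot is tipped or shifted by more than 30 mm (distance of pot from where it was at the start of the episode above 0.03 m or angle between pot's own z axis and vertical above 0.3 rad).
It fails at once if a bystander is shifted by more than 30 mm or knocked over (distance of any of saline_a, saline_b, saline_c, pill_jar, dish, tape, med_cup from where it was at the start of the episode above 0.03 m or angle between any of saline_a, saline_b, saline_c, pill_jar, dish, tape, med_cup's own z axis and vertical above 0.5 rad).
It also fails if it takes over 70 s, if anything falls off the work surface, if the arm or the gripper's body presses on something with over 40 N, if the wrist force passes 120 N, or if a joint passes its speed limit or range.

### The arm

A 7-joint arm with a two-finger parallel gripper is mounted at the origin on the work surface. World frame = base frame: x ahead of the robot, y to its left, z up, the work surface at z = 0. Lengths are in m, angles in degrees, forces in N, time in s.
With the tool pointing down it reaches from about 0.425 to 0.875 m from the base axis. Payload 4.7 kg.
Tool frame: the origin (TCP) lies at the very end of the fingers, on their centre line; the grasp point (between the pads) lies 19 mm behind it; z points along the fingers, y is the line along which they close (so a half turn about z gives the same grasp; the last joint's range is limited). The gripper opens to 87 mm and grips with 3 to 60 N. Pads are 19 mm wide; open, the fingers measure 117 mm over their backs; the gripper's body (75 mm by 190 mm) begins 51 mm behind the grasp point.
Start: joints at [73.917, 18.392, -4.016, 83.108, 1.295, 78.541, -3.26], TCP at [0.189, -0.622, 0.223] pointing down, gripper open.
Joint ranges: [-163.93, 163.93], [-17.29, 119.83], [-79.2, 71.16], [3.27, 140.29], [-89.18, 269.18], [5.43, 117.66], [-154.24, 154.24]. Speed limits (degrees/s): [147.25, 147.25, 180, 180, 180, 180, 180].

### API

Orientations are given as [roll, pitch, yaw] about the fixed x, y, z axes, in that order (R = Rz(yaw) Ry(pitch) Rx(roll)).
In Python, from cell import get_obs, read_camera, sign_off, silhouettes gives the robot as it stands.
- The arm moves only by the tool play_rows, never from a script. Its argument "steps" is a list that holds one entry, the list of rows, each a list of 7 numbers: the shift along the tool's x, y, z in m, then the turn, a rotation vector about the tool's x, y, z in rad, then the finger opening in m, from 0 to 0.087. A call has 1 to 12 rows; each row shifts and turns the commanded pose from where the row before left it, along the tool's axes as they then stand; what a row does not reach is not made up. A row lasts 1/10 s, in which the tool goes at most 50 mm and 8.59 degrees, less where a joint would pass 70% of its speed; a pose out of reach is approached as far as the arm can. A call is refused whole if a number of a shift passes 0.05 or a number of a turn 0.15, either way. A call with a gripper value outside its range is refused whole. The fingers move at their own pace and stop on an object; "force" is the grip in N (left out, the last holds). Time passes only in rows, so rows that do not move let the fingers close. It gives the time, the measured TCP pose, the force, the opening and the grip force at its end, in the units of the state.
- get_obs(): the state, without advancing time (a new reading comes with each control period).
- read_camera(name): name is "side" or "top"; returns a dict with "frame" (480x640x3 uint8, red, green, blue), "intrinsics" (3x3 intrinsics, pixels), "view" (4x4, takes a point from world to camera coordinates). Camera axes: x right, y up, looking along -z (the intrinsics and any distortion apply to the point x, -y, -z); pixel columns grow to the right and rows downward; lengths in m; the calibration is good to about 2 mm. A picture is of the moment at which its call begins. There is no depth.
- sign_off(): hands the job in; it is judged then, once.
Trained networks look in the newest picture that a camera, given by its name, has taken for a name from the list of things; names that differ only in an ending like _2 or _b are one class to them, and where a whole thing is asked for, a point or a joint stands for the part that bears it (a point fixed in the world has none). Each returns a list of dicts, best first, with "p" (0 to 1); they miss things now and then, are a little off and sometimes report something else, mostly with a low value. They report only what shows in the picture. A call takes as long as a camera call.
- silhouettes(camera, name): "pixels" (480x640 bool, what is visible of it) and "extent" ([left, top, right, bottom] in pixels, round what is visible of it).
The state is a dict: "time_s": time; "qpos": joint angles; "joint_velocities": joint speeds; "effort": joint torques, N m; "tool_pos": TCP position; "tool_rot": TCP orientation; "force": force on the tool from outside, world axes, zero at the start; "wrist_torque": the same for the moment, N m; "grip_width": finger opening in m; "grasp_force": force on a finger pad.
Only numpy, scipy, OpenCV 4.12 (cv2) and the standard library are available. Lean on these libraries where they do the work, as an engineer would, in place of code of your own. Each camera call takes 0.05 s, during which the arm holds its last target. There are 200 camera calls.

## Working session

There is one attempt and no reset: what is moved stays moved. The work goes in short steps, Python scripts to look and compute and a tool call to move; the robot and the scene stay as the last step left them, time stands still between calls to the robot, and variables do not carry over. Pictures are saved under pics/ and viewed, at most 12 in all, crops included, and the job is handed in when it is done.

Besides the shell and the picture viewer there is one more tool, called after "Emit:" as name(argument=value, ...), one argument or row to a line, values as JSON. play_rows: Moves the arm, as the interface text tells. Its arguments: {"type":"object","properties":{"steps":{"type":"array","items":{"type":"array","items":{"type":"array","items":{"type":"number"}}}},"force":{"type":"number"}},"required":["steps"]}

```bash
mkdir -p pics; ls; cat > h.py <<'E'
import numpy as np,cv2
from cell import get_obs,read_camera,sign_off,silhouettes
def cam(n):
    c=read_camera(n);return c
def ray(c,uv):
    K=np.array(c['intrinsics']);V=np.array(c['view'])
    d=np.linalg.inv(K)@np.array([uv[0],uv[1],1.]);d=np.array([d[0],-d[1],-d[2]])
    R=V[:3,:3];return -R.T@V[:3,3],R.T@d
def atz(c,uv,z):
    o,d=ray(c,uv);return o+d*(z-o[2])/d[2]
def proj(c,p):
    K=np.array(c['intrinsics']);V=np.array(c['view'])
    q=V[:3,:3]@np.array(p)+V[:3,3];q=K@np.array([q[0],-q[1],-q[2]]);return q[:2]/q[2]
E
python3 - <<'E'
from h import *
print(get_obs())
for n in('top','side'):
    c=cam(n);cv2.imwrite(f'pics/{n}0.png',c['frame'][:,:,::-1]);o,d=ray(c,(320,240));print(n,o,d,c['intrinsics'])
    for k in['forceps','rest','pot','drawer','drawer_handle','saline_a','pill_jar','dish','tape','med_cup']:
        for r in silhouettes(n,k)[:3]:
            m=r['pixels'];ys,xs=np.nonzero(m)
            if len(xs): print(k,round(r['p'],2),np.round(r['extent']),xs.mean().round(1),ys.mean().round(1),np.round(atz(c,(xs.mean(),ys.mean()),.03),3))
E
```

```text
pics
{'time_s': 0.0, 'qpos': array([73.91643346, 18.43838885, -4.01558253, 83.17526496,  1.29391766,
       78.54063906, -3.2595397 ]), 'joint_velocities': array([ 0.01144599,  0.04045824,  0.00250482,  0.01243913,  0.02534644,
       -0.01440371,  0.12342005]), 'effort': array([-3.93158427e-05, -4.91286993e+01, -4.03884519e-01, -3.12536895e+01,
       -6.40479103e-02,  4.37580119e-02,  1.82288863e-04]), 'tool_pos': array([ 0.18865979, -0.6214371 ,  0.22146594]), 'tool_rot': array([-1.79890891e+02,  4.70768342e-03,  1.68936214e+01]), 'force': array([ 0.12461526,  0.43935294, -0.18779121]), 'wrist_torque': array([ 0.02145527, -0.00373254, -0.03485898]), 'grasp_force': 0.0, 'grip_width': 0.0872544893796852}
top [0.37827618 0.1155837  1.75368336] [ 0.09692929  0.00265432 -0.99534978] [[606.77604556   0.         314.98955243]
 [  0.         606.77604556 235.48684218]
 [  0.           0.           1.        ]]
forceps 0.93 [467. 221. 492. 281.] 477.5 259.2 [ 0.491 -0.326  0.03 ]
rest 0.59 [461. 229. 484. 279.] 471.6 249.5 [ 0.519 -0.311  0.03 ]
pot 0.6 [384. 247. 412. 277.] 395.9 263.0 [ 
[... 1224 characters left out ...]
  -0.274  0.03 ]
drawer 0.76 [242. 238. 311. 293.] 274.4 263.6 [0.623 0.191 0.03 ]
drawer_handle 0.62 [239. 241. 314. 294.] 274.5 263.8 [0.623 0.191 0.03 ]
saline_a 0.96 [316. 115. 336. 164.] 326.1 138.7 [ 0.762 -0.389  0.03 ]
saline_a 0.87 [303. 133. 324. 186.] 312.9 160.9 [ 0.742 -0.256  0.03 ]
saline_a 0.82 [281. 155. 302. 209.] 289.5 184.9 [ 0.746 -0.115  0.03 ]
pill_jar 0.85 [396. 184. 406. 211.] 400.6 196.6 [ 0.448 -0.199  0.03 ]
dish 0.68 [225. 386. 291. 439.] 258.9 413.9 [0.447 0.566 0.03 ]
dish 0.57 [314. 114. 335. 164.] 326.0 139.2 [ 0.761 -0.386  0.03 ]
tape 0.8 [315. 362. 352. 404.] 332.9 382.7 [0.354 0.443 0.03 ]
med_cup 0.54 [274. 214. 293. 234.] 285.0 224.5 [0.672 0.048 0.03 ]
```

View pics/top0.png

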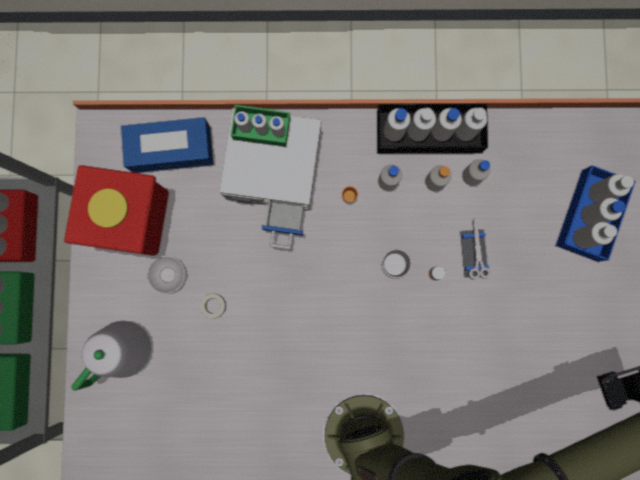

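View pics/side0.png

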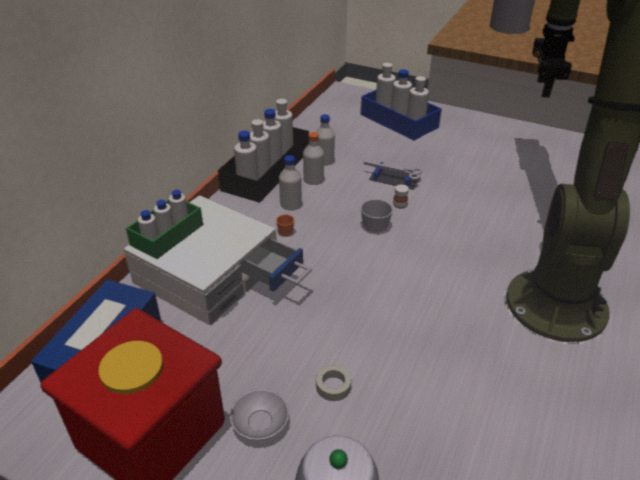

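The top view shows the forceps at about (476,250), tip up (475,220) and rings at (479,275). The pot is at (396,263), the drawer front at (282,231) and its handle at (282,243). The side view agrees. I'll zoom in for precision.

```bash
python3 - <<'E'
from h import *
c=cam('top');f=c['frame'][:,:,::-1]
a=cv2.resize(f[210:290,450:505],None,fx=7,fy=7,interpolation=cv2.INTER_CUBIC)
b=cv2.resize(f[180:260,250:308],None,fx=7,fy=7,interpolation=cv2.INTER_CUBIC)
cv2.imwrite('pics/z1.png',np.hstack([a,b]));print(a.shape,b.shape)
r=silhouettes('top','forceps')[0]['pixels'];ys,xs=np.nonzero(r)
P=np.array([atz(c,p,.032)[:2] for p in zip(xs,ys)]);m=P.mean(0);w,v=np.linalg.eigh(np.cov(P.T));d=v[:,1]*np.sign(v[0,1]);s=(P-m)@d
print('forceps yaw',np.degrees(np.arctan2(d[1],d[0])),m+d*s.max(),m+d*s.min())
h=cv2.cvtColor(c['frame'],cv2.COLOR_RGB2HSV)
bl=(h[...,0]>100)&(h[...,0]<125)&(h[...,1]>110)
for nm,(x0,y0,x1,y1),z in[('front',(255,215,310,245),.088),('bars',(455,215,500,290),.026)]:
    ys,xs=np.nonzero(bl[y0:y1,x0:x1]);xs=xs+x0;ys=ys+y0
    P=np.array([atz(c,p,z)[:2] for p in zip(xs,ys)]);mm=P.mean(0);w,v=np.linalg.eigh(np.cov(P.T));print(nm,len(xs),mm,np.degrees(np.arctan2(v[1,1],v[0,1])),np.ptp(P@v,axis=0),w)
wt=(c['frame'].min(2)>178)&(h[...,1]<25);wt=wt.astype(np.uint8);n,l,st,ce=cv2.connectedComponentsWithStats(wt);k=l[180,255];print(k,st[k])
cn=cv2.findContours((l==k).astype(np.uint8),0,2)[0][0];box=cv2.boxPoints(cv2.minAreaRect(cn));print([np.round(atz(c,p,.108),3) for p in box])
r=silhouettes('top','pot')[0]['pixels'];cn=cv2.findContours(r.astype(np.uint8),0,2)[0];(x,y),R=cv2.minEnclosingCircle(max(cn,key=len));print('pot',x,y,R,atz(c,(x,y),.045))
E
```

```text
(560, 385, 3) (560, 406, 3)
forceps yaw 2.6728132400981393 [ 0.60303912 -0.32013292] [ 0.43806456 -0.32783447]
front 157 [0.56915668 0.22518447] 81.6403242945055 [0.01153452 0.10970086] [1.04940934e-05 9.89465849e-04]
bars 107 [ 0.52740702 -0.31370676] 178.96340061359967 [0.07021077 0.10649545] [0.00040394 0.00196166]
0 [     0      0    640    480 307200]
[array([1.229, 1.035, 0.108]), array([ 1.219, -0.782,  0.108]), array([-0.087, -0.71 ,  0.108]), array([-0.093,  0.962,  0.108])]
pot 396.0913391113281 262.3653869628906 14.55429744720459 [ 0.48123497 -0.09396029  0.045     ]
```

View pics/z1.png

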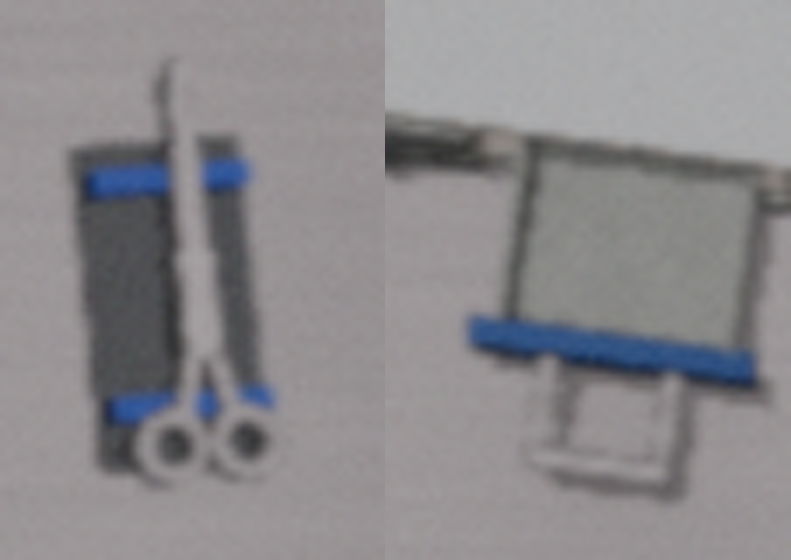

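```bash
python3 - <<'E'
from h import *
c=cam('top')
A=lambda x,y:(450+x/7-.07*7,210+y/7-.5)
B=lambda x,y:(250+(x-385)/7-.5,180+y/7-.5)
for n,p,z in[('tip',A(174,62),.036),('tail',A(208,479),.035),('lock',A(200,302),.038),('ringL',A(172,443),.035),('ringR',A(247,440),.035),
 ('frontL',B(470,320),.088),('frontR',B(755,355),.088),('handle',B(600,462),.075),('stemL',B(548,380),.075),('stemR',B(672,390),.075),
 ('edgeL',B(385,108),.108),('edgeR',B(791,165),.108)]: print(n,np.round(p,1),np.round(atz(c,p,z),4))
cs=cam('side');
h=cv2.cvtColor(c['frame'],cv2.COLOR_RGB2HSV)
b=(cv2.resize(cs['frame'][155:185,360:425,::-1],None,fx=11,fy=11,interpolation=cv2.INTER_CUBIC))
d=(cv2.resize(cs['frame'][225:300,235:335,::-1],None,fx=7,fy=7,interpolation=cv2.INTER_CUBIC))
im=np.zeros((330+270,715,3),np.uint8);im[:330]=b;im[330:,:700]=cv2.resize(d,None,fx=.5,fy=.5)[:270].repeat(1,0) if 0 else cv2.resize(d,(700,270))
cv2.imwrite('pics/z2.png',im)
E
```

```text
tip [474.4 218.4] [ 0.607  -0.3193  0.036 ]
tail [479.2 277.9] [ 0.4378 -0.3286  0.035 ]
lock [478.1 252.6] [ 0.509  -0.3266  0.038 ]
ringL [474.1 272.8] [ 0.4523 -0.3145  0.035 ]
ringR [484.8 272.4] [ 0.4535 -0.3447  0.035 ]
frontL [261.6 225.2] [0.5817 0.2815 0.088 ]
frontR [302.4 230.2] [0.5677 0.1688 0.088 ]
handle [280.2 245.5] [0.5265 0.2306 0.075 ]
stemL [272.8 233.8] [0.5593 0.2515 0.075 ]
stemR [290.5 235.2] [0.5552 0.2022 0.075 ]
edgeL [249.5 194.9] [0.6632 0.3137 0.108 ]
edgeR [307.5 203.1] [0.6403 0.1542 0.108 ]
```

View pics/z2.png

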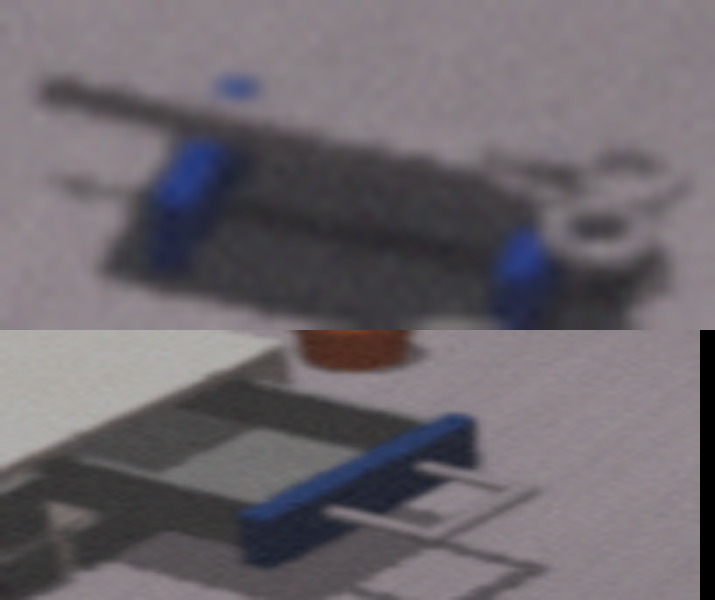

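```bash
cat >> h.py <<'E'
from scipy.spatial.transform import Rotation as Ro
def plan(tgts,grip,start=None,after=None):
    """tgts: list of (pos,rpy deg,nrows); prints rows in tool axes from the measured pose"""
    o=get_obs();p=np.array(o['tool_pos']);R=Ro.from_euler('xyz',o['tool_rot'],degrees=True)
    for P,e,n in tgts:
        P=np.array(P,float);T=Ro.from_euler('xyz',e,degrees=True);w=(R.inv()*T).as_rotvec()/n;dp=(P-p)/n
        rows=[]
        for k in range(n):
            rows.append([round(float(v),4) for v in list(R.inv().apply(dp))+list(w)]+[grip]);R=R*Ro.from_rotvec(w)
        print('->',P,e,n)
        if len({tuple(r) for r in rows})==1: print(n,'x',rows[0])
        else:
            for r in rows: print(r)
        p=P;R=T
E
python3 - <<'E'
from h import *
plan([((.48,-.25,.2215),(180,0,-8.2),11),((.544,.229,.2215),(180,0,-8.2),11),((.544,.229,.052),(180,0,-8.2),6)],0)
E
```

```text
-> [ 0.48   -0.25    0.2215] (180, 0, -8.2) 11
[0.0352, -0.0247, 0.0001, 0.0, -0.0, 0.0398, 0]
[0.0341, -0.026, 0.0001, 0.0, -0.0, 0.0398, 0]
[0.0331, -0.0274, 0.0001, 0.0, -0.0, 0.0398, 0]
[0.032, -0.0287, 0.0001, 0.0, -0.0, 0.0398, 0]
[0.0308, -0.0299, 0.0001, 0.0, -0.0, 0.0398, 0]
[0.0296, -0.0311, 0.0001, 0.0, -0.0, 0.0398, 0]
[0.0283, -0.0323, 0.0001, 0.0, -0.0, 0.0398, 0]
[0.027, -0.0334, 0.0001, 0.0, -0.0, 0.0398, 0]
[0.0257, -0.0344, 0.0001, 0.0, -0.0, 0.0398, 0]
[0.0243, -0.0354, 0.0001, 0.0, -0.0, 0.0398, 0]
[0.0228, -0.0364, 0.0001, 0.0, -0.0, 0.0398, 0]
-> [0.544  0.229  0.2215] (180, 0, -8.2) 11
11 x [-0.0005, -0.0439, -0.0, 0.0, 0.0, 0.0, 0]
-> [0.544 0.229 0.052] (180, 0, -8.2) 6
6 x [0.0, -0.0, 0.0283, 0.0, 0.0, 0.0, 0]
```

Emit:
play_rows(
  steps=[
    [[0.035, -0.025, 0, 0, 0, 0.04, 0], [0.034, -0.026, 0, 0, 0, 0.04, 0], [0.033, -0.027, 0, 0, 0, 0.04, 0], [0.032, -0.029, 0, 0, 0, 0.04, 0], [0.031, -0.03, 0, 0, 0, 0.04, 0], [0.03, -0.031, 0, 0, 0, 0.04, 0], [0.028, -0.032, 0, 0, 0, 0.04, 0], [0.027, -0.033, 0, 0, 0, 0.04, 0], [0.026, -0.034, 0, 0, 0, 0.04, 0], [0.024, -0.035, 0, 0, 0, 0.04, 0], [0.023, -0.036, 0, 0, 0, 0.04, 0], [0, 0, 0, 0, 0, 0, 0]],
  ],
)

```text
time_s: 2.55
tool_pos: [0.4847, -0.2449, 0.223]
tool_rot: [-179.8, -0.1, -7.7]
force: [-0.2, 0.1, -0.5]
grip_width: 0.0029
grasp_force: 0.0
```

Emit:
play_rows(
  steps=[
    [[0, -0.044, 0, 0, 0, 0, 0], [0, -0.044, 0, 0, 0, 0, 0], [0, -0.044, 0, 0, 0, 0, 0], [0, -0.044, 0, 0, 0, 0, 0], [0, -0.044, 0, 0, 0, 0, 0], [0, -0.044, 0, 0, 0, 0, 0], [0, -0.044, 0, 0, 0, 0, 0], [0, -0.044, 0, 0, 0, 0, 0], [0, -0.044, 0, 0, 0, 0, 0], [0, -0.044, 0, 0, 0, 0, 0], [0, -0.044, 0, 0, 0, 0, 0], [0, 0, 0, 0, 0, 0, 0]],
  ],
)

```text
time_s: 3.75
tool_pos: [0.5487, 0.2346, 0.2226]
tool_rot: [-179.7, 0.1, -7.7]
force: [-0.6, 0.5, 0.1]
grip_width: 0.0005
grasp_force: 0.0
```

```bash
python3 - <<'E'
from h import *
plan([((.544,.229,.105),(180,0,-8.2),4),((.544,.229,.052),(180,0,-8.2),4)],0)
E
```

```text
-> [0.544 0.229 0.105] (180, 0, -8.2) 4
[-0.0009, 0.0017, 0.0294, -0.0013, 0.0004, 0.002, 0]
[-0.0009, 0.0017, 0.0294, -0.0013, 0.0004, 0.002, 0]
[-0.001, 0.0016, 0.0294, -0.0013, 0.0004, 0.002, 0]
[-0.001, 0.0016, 0.0294, -0.0013, 0.0004, 0.002, 0]
-> [0.544 0.229 0.052] (180, 0, -8.2) 4
4 x [0.0, -0.0, 0.0132, 0.0, 0.0, 0.0, 0]
```

Emit:
play_rows(
  steps=[
    [[-0.001, 0.0015, 0.03, -0.001, 0, 0.002, 0], [-0.001, 0.0015, 0.03, -0.001, 0, 0.002, 0], [-0.001, 0.0015, 0.03, -0.001, 0, 0.002, 0], [-0.001, 0.0015, 0.028, -0.001, 0, 0.002, 0], [0, 0, 0, 0, 0, 0, 0]],
  ],
)

```text
time_s: 4.25
tool_pos: [0.5429, 0.2186, 0.1005]
tool_rot: [179.5, 0.4, -8.8]
force: [0.8, -0.6, 0.2]
grip_width: 0.0001
grasp_force: 0.0
```

```bash
python3 - <<'E'
from h import *
c=cam('side');t=cam('top')
im=np.hstack([cv2.resize(c['frame'][200:300,225:335,::-1],(440,400),interpolation=cv2.INTER_CUBIC),cv2.resize(t['frame'][190:270,250:320,::-1],(350,400),interpolation=cv2.INTER_CUBIC)])
cv2.imwrite('pics/z3.png',im);print(get_obs()['tool_pos'])
E
```

```text
[0.54582426 0.2207515  0.10491116]
```

View pics/z3.png

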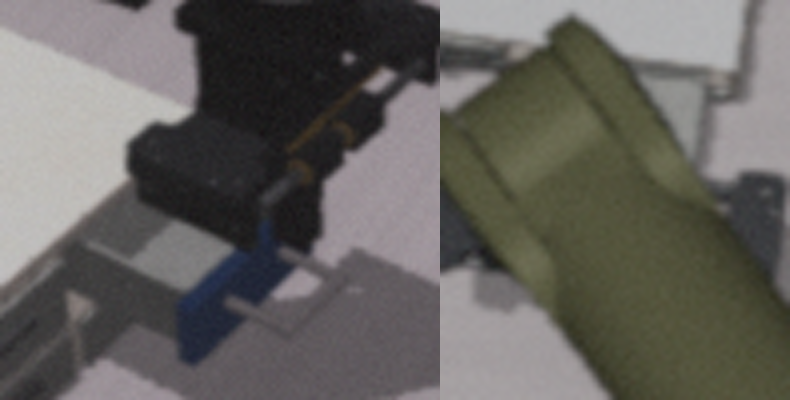

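The side crop shows the closed fingers above the gap, slightly towards the right-hand stem at (300,260). I'll shift 8 mm left and go down.

Emit:
play_rows(
  steps=[
    [[-0.003, -0.008, 0, 0, 0, 0, 0], [0, 0, 0, 0, 0, 0, 0], [0, 0, 0.013, 0, 0, 0, 0], [0, 0, 0.013, 0, 0, 0, 0], [0, 0, 0.013, 0, 0, 0, 0], [0, 0, 0.012, 0, 0, 0, 0], [0, 0, 0, 0, 0, 0, 0]],
  ],
)

```text
time_s: 5.05
tool_pos: [0.5421, 0.2285, 0.0507]
tool_rot: [179.6, 0.2, -8.8]
force: [0.3, 0.1, 0.1]
grip_width: 0.0002
grasp_force: 0.0
```

```bash
python3 - <<'E'
from h import *
o=get_obs();print(o['tool_pos'],o['tool_rot'],o['force'])
E
```

```text
[0.54208256 0.22851032 0.05069737] [179.64691038   0.2384519   -8.77867049] [0.31057202 0.10775476 0.10295264]
```

Emit:
play_rows(
  steps=[
    [[-0.01, 0, 0, 0, 0, 0, 0], [-0.01, 0, 0, 0, 0, 0, 0], [-0.01, 0, 0, 0, 0, 0, 0], [-0.01, 0, 0, 0, 0, 0, 0], [-0.008, 0, 0, 0, 0, 0, 0], [0, 0, 0, 0, 0, 0, 0]],
  ],
)

```text
time_s: 5.65
tool_pos: [0.4946, 0.2376, 0.0538]
tool_rot: [179.8, 0.0, -8.7]
force: [0.5, 1.2, -0.5]
grip_width: 0.0003
grasp_force: 0.0
```

Emit:
play_rows(
  steps=[
    [[-0.004, 0, 0, 0, 0, 0, 0], [-0.003, 0, 0, 0, 0, 0, 0], [0, 0, 0, 0, 0, 0, 0]],
  ],
)

```text
time_s: 5.95
tool_pos: [0.4894, 0.2383, 0.0538]
tool_rot: [179.8, -0.0, -8.8]
force: [1.5, -0.0, 0.8]
grip_width: 0.0005
grasp_force: 0.5
```

Emit:
play_rows(
  steps=[
    [[-0.004, 0, 0, 0, 0, 0, 0], [-0.003, 0, 0, 0, 0, 0, 0], [0, 0, 0, 0, 0, 0, 0]],
  ],
)

```text
time_s: 6.25
tool_pos: [0.4877, 0.2385, 0.0543]
tool_rot: [180.0, -0.5, -8.9]
force: [14.5, 1.1, -7.2]
grip_width: 0.0006
grasp_force: 6.7
```

Emit:
play_rows(
  steps=[
    [[-0.004, 0, 0, 0, 0, 0, 0], [-0.003, 0, 0, 0, 0, 0, 0], [0, 0, 0, 0, 0, 0, 0]],
  ],
)

```text
time_s: 6.55
tool_pos: [0.4875, 0.2386, 0.0548]
tool_rot: [-179.8, -1.2, -9.0]
force: [29.8, 0.7, -20.2]
grip_width: 0.0008
grasp_force: 14.3
```

Emit:
play_rows(
  steps=[
    [[0.01, 0, 0, 0, 0, 0, 0], [0.01, 0, 0, 0, 0, 0, 0], [0, 0, 0, 0, 0, 0, 0], [0, 0, -0.03, 0, 0, 0, 0], [0, 0, -0.04, 0, 0, 0, 0], [0, 0, -0.04, 0, 0, 0, 0], [0, 0, -0.04, 0, 0, 0, 0], [0, 0, 0, 0, 0, 0, 0], [0, 0, 0, 0, 0, 0, 0]],
  ],
)

```text
time_s: 7.45
tool_pos: [0.4948, 0.2383, 0.2039]
tool_rot: [179.8, -0.0, -8.7]
force: [-0.2, -0.8, -0.4]
grip_width: 0.0006
grasp_force: 0.0
```

```bash
python3 - <<'E'
from h import *
plan([((.509,-.3246,.2),(180,0,3.15),12),((.509,-.3246,.08),(180,0,3.15),4)],.04)
t=cam('top')
h=cv2.cvtColor(t['frame'],cv2.COLOR_RGB2HSV)
cv2.imwrite('pics/z4.png',cv2.resize(t['frame'][185:265,245:325,::-1],(560,560),interpolation=cv2.INTER_CUBIC))
E
```

```text
-> [ 0.509  -0.3246  0.2   ] (180, 0, 3.15) 12
[0.0083, 0.0462, 0.0005, 0.0003, -0.0, -0.0173, 0.04]
[0.0075, 0.0463, 0.0005, 0.0003, -0.0, -0.0173, 0.04]
[0.0067, 0.0464, 0.0005, 0.0003, -0.0, -0.0173, 0.04]
[0.0059, 0.0466, 0.0005, 0.0003, -0.0, -0.0173, 0.04]
[0.0051, 0.0466, 0.0005, 0.0003, -0.0, -0.0173, 0.04]
[0.0043, 0.0467, 0.0004, 0.0003, -0.0, -0.0173, 0.04]
[0.0035, 0.0468, 0.0004, 0.0003, -0.0, -0.0173, 0.04]
[0.0027, 0.0468, 0.0004, 0.0003, -0.0, -0.0173, 0.04]
[0.0018, 0.0469, 0.0004, 0.0003, -0.0, -0.0173, 0.04]
[0.001, 0.0469, 0.0004, 0.0003, -0.0, -0.0173, 0.04]
[0.0002, 0.0469, 0.0004, 0.0003, -0.0, -0.0173, 0.04]
[-0.0006, 0.0469, 0.0003, 0.0003, -0.0, -0.0173, 0.04]
-> [ 0.509  -0.3246  0.08  ] (180, 0, 3.15) 4
4 x [-0.0, -0.0, 0.03, 0.0, 0.0, 0.0, 0.04]
```

Emit:
play_rows(
  steps=[
    [[0.008, 0.046, 0, 0, 0, -0.017, 0.05], [0.007, 0.046, 0, 0, 0, -0.017, 0.05], [0.007, 0.046, 0, 0, 0, -0.017, 0.05], [0.006, 0.047, 0, 0, 0, -0.017, 0.05], [0.005, 0.047, 0, 0, 0, -0.017, 0.05], [0.004, 0.047, 0, 0, 0, -0.017, 0.05], [0.003, 0.047, 0, 0, 0, -0.017, 0.05], [0.003, 0.047, 0, 0, 0, -0.017, 0.05], [0.002, 0.047, 0, 0, 0, -0.017, 0.05], [0.001, 0.047, 0, 0, 0, -0.017, 0.05], [0, 0.047, 0, 0, 0, -0.017, 0.05], [0, 0.047, 0, 0, 0, -0.017, 0.05]],
  ],
)

```text
time_s: 8.7
tool_pos: [0.5066, -0.3269, 0.2033]
tool_rot: [179.9, 0.2, 3.0]
force: [0.5, 0.0, -0.1]
grip_width: 0.05
grasp_force: 0.0
```

Emit:
play_rows(
  steps=[
    [[0, 0, 0.02, 0, 0, 0, 0.05], [0, 0, 0.03, 0, 0, 0, 0.05], [0, 0, 0.03, 0, 0, 0, 0.05], [0, 0, 0.03, 0, 0, 0, 0.05], [0, 0, 0, 0, 0, 0, 0.05], [0, 0, 0, 0, 0, 0, 0.05]],
  ],
)

```text
time_s: 9.3
tool_pos: [0.5071, -0.3256, 0.0944]
tool_rot: [179.9, 0.2, 2.9]
force: [0.6, -0.2, 0.1]
grip_width: 0.0497
grasp_force: 0.0
```

```bash
python3 - <<'E'
from h import *
plan([((.509,-.3246,.021),(180,0,3.15),5)],.05)
t=cam('top');s=cam('side')
h=cv2.cvtColor(t['frame'],cv2.COLOR_RGB2HSV)
bl=(h[...,0]>100)&(h[...,0]<125)&(h[...,1]>110)
ys,xs=np.nonzero(bl[230:265,245:315]);P=np.array([atz(t,(x+245,y+230),.088)[:2] for x,y in zip(xs,ys)]);w,v=np.linalg.eigh(np.cov(P.T));print('front',len(xs),P.mean(0),np.degrees(np.arctan2(v[1,1],v[0,1])))
im=np.hstack([cv2.resize(s['frame'][140:200,350:430,::-1],(480,360),interpolation=cv2.INTER_CUBIC),cv2.resize(t['frame'][210:290,450:510,::-1],(270,360),interpolation=cv2.INTER_CUBIC)])
cv2.imwrite('pics/z5.png',im)
E
```

```text
-> [ 0.509  -0.3246  0.021 ] (180, 0, 3.15) 5
5 x [0.0004, -0.0002, 0.0147, 0.0003, 0.0007, -0.0007, 0.05]
front 148 [0.51610035 0.23183178] 81.69643442936992
```

View pics/z5.png

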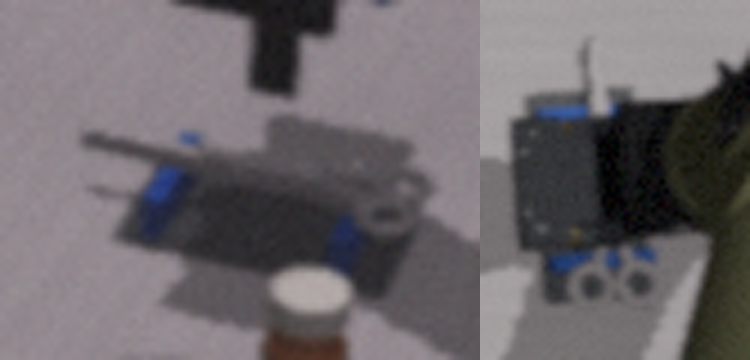

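The fingers straddle the lock: side view at (272,95), with the forceps lying from (85,140) to (430,190). I'll go down and grip.

Emit:
play_rows(
  steps=[
    [[0.001, 0, 0.015, 0, 0, 0, 0.05], [0.001, 0, 0.015, 0, 0, 0, 0.05], [0, 0, 0.015, 0, 0, 0, 0.05], [0, 0, 0.015, 0, 0, 0, 0.05], [0, 0, 0.013, 0, 0, 0, 0.05], [0, 0, 0, 0, 0, 0, 0.05], [0, 0, 0, 0, 0, 0, 0.0], [0, 0, 0, 0, 0, 0, 0.0], [0, 0, 0, 0, 0, 0, 0.0], [0, 0, 0, 0, 0, 0, 0.0], [0, 0, 0, 0, 0, 0, 0.0]],
  ],
  force=25,
)

```text
time_s: 10.5
tool_pos: [0.5102, -0.3269, 0.0232]
tool_rot: [179.7, 0.0, 2.9]
force: [0.2, 0.5, -0.2]
grip_width: 0.0179
grasp_force: 0.0
```

Emit:
play_rows(
  steps=[
    [[0, 0, 0, 0, 0, 0, 0.0], [0, 0, 0, 0, 0, 0, 0.0], [0, 0, 0, 0, 0, 0, 0.0]],
  ],
  force=35,
)

```text
time_s: 10.8
tool_pos: [0.5101, -0.3268, 0.0231]
tool_rot: [179.8, 0.0, 2.9]
force: [-0.7, -0.3, 2.1]
grip_width: 0.0134
grasp_force: 35.0
```

Emit:
play_rows(
  steps=[
    [[0, 0, -0.01, 0, 0, 0, 0.0], [0, 0, -0.03, 0, 0, 0, 0.0], [0, 0, -0.04, 0, 0, 0, 0.0], [0, 0, -0.04, 0, 0, 0, 0.0], [0, 0, -0.03, 0, 0, 0, 0.0], [0, 0, 0, 0, 0, 0, 0]],
  ],
)

```text
time_s: 11.4
tool_pos: [0.5128, -0.3275, 0.1788]
tool_rot: [179.4, -0.4, 2.9]
force: [0.9, 0.3, -0.4]
grip_width: 0.0135
grasp_force: 35.0
```

```bash
python3 - <<'E'
from h import *
# TCP offset: forceps origin ~4mm up tool axis from TCP; dip pose pitch 30
u=np.array([.481,-.094]);y=3;th=30
plan([((.41,-.097,.2),(180,0,3),6),((.41,-.097,.2),(180,30,3),6)],0)
R=Ro.from_euler('xyz',(180,30,3),degrees=True);print(R.apply([1,0,0]),R.apply([0,0,1]))
tip=np.array([.496,-.094,.036])
print('tcp dip',tip-R.apply([.1,0,-.009]))
E
```

```text
-> [ 0.41  -0.097  0.2  ] (180, 0, 3) 6
[-0.0151, -0.0392, -0.004, 0.0016, -0.0012, -0.0003, 0]
[-0.0151, -0.0392, -0.0039, 0.0016, -0.0012, -0.0003, 0]
[-0.0151, -0.0392, -0.0039, 0.0016, -0.0012, -0.0003, 0]
[-0.0151, -0.0392, -0.0038, 0.0016, -0.0012, -0.0003, 0]
[-0.0151, -0.0392, -0.0037, 0.0016, -0.0012, -0.0003, 0]
[-0.0151, -0.0393, -0.0036, 0.0016, -0.0012, -0.0003, 0]
-> [ 0.41  -0.097  0.2  ] (180, 30, 3) 6
6 x [0.0, 0.0, 0.0, 0.0, -0.0873, -0.0, 0]
[ 0.86483855  0.04532427 -0.5       ] [-0.49931477 -0.02616798 -0.8660254 ]
tcp dip [ 0.40502231 -0.09876794  0.07820577]
```

Emit:
play_rows(
  steps=[
    [[0, 0, -0.01, 0, -0.087, 0, 0], [0, 0, -0.01, 0, -0.087, 0, 0], [0, 0, -0.01, 0, -0.087, 0, 0], [0, 0, 0, 0, -0.087, 0, 0], [0, 0, 0, 0, -0.087, 0, 0], [0, 0, 0, 0, -0.087, 0, 0], [0, 0, 0, 0, 0, 0, 0], [0, 0, 0, 0, 0, 0, 0]],
  ],
)

```text
time_s: 12.2
tool_pos: [0.5126, -0.3255, 0.2011]
tool_rot: [179.8, 30.0, 2.9]
force: [0.0, 0.2, -1.1]
grip_width: 0.0137
grasp_force: 35.0
```

```bash
python3 - <<'E'
from h import *
o=get_obs();print(o['qpos'],o['grasp_force'])
plan([((.405,-.099,.19),(180,30,3),8),((.405,-.099,.079),(180,30,3),6)],0)
E
```

```text
[ 33.28924076  35.58716963 -17.72976437  68.03319131  20.54842569
 106.15222735 -70.22001224] 34.98704552650452
-> [ 0.405 -0.099  0.19 ] (180, 30, 3) 8
[-0.0097, -0.029, 0.0071, 0.0002, -0.0, -0.0003, 0]
[-0.0097, -0.029, 0.0071, 0.0002, -0.0, -0.0003, 0]
[-0.0097, -0.029, 0.0071, 0.0002, -0.0, -0.0003, 0]
[-0.0097, -0.029, 0.0071, 0.0002, -0.0, -0.0003, 0]
[-0.0097, -0.029, 0.0071, 0.0002, -0.0, -0.0003, 0]
[-0.0097, -0.029, 0.0072, 0.0002, -0.0, -0.0003, 0]
[-0.0097, -0.029, 0.0072, 0.0002, -0.0, -0.0003, 0]
[-0.0097, -0.029, 0.0072, 0.0002, -0.0, -0.0003, 0]
-> [ 0.405 -0.099  0.079] (180, 30, 3) 6
[0.0092, -0.0, 0.016, 0.0, 0.0, 0.0, 0]
[0.0093, -0.0, 0.016, 0.0, 0.0, 0.0, 0]
[0.0093, -0.0, 0.016, 0.0, 0.0, 0.0, 0]
[0.0093, -0.0, 0.016, 0.0, 0.0, 0.0, 0]
[0.0093, -0.0, 0.016, 0.0, 0.0, 0.0, 0]
[0.0093, -0.0, 0.016, 0.0, 0.0, 0.0, 0]
```

Emit:
play_rows(
  steps=[
    [[-0.01, -0.029, 0.007, 0, 0, 0, 0], [-0.01, -0.029, 0.007, 0, 0, 0, 0], [-0.01, -0.029, 0.007, 0, 0, 0, 0], [-0.01, -0.029, 0.007, 0, 0, 0, 0], [-0.01, -0.029, 0.007, 0, 0, 0, 0], [-0.01, -0.029, 0.007, 0, 0, 0, 0], [-0.01, -0.029, 0.007, 0, 0, 0, 0], [-0.01, -0.029, 0.007, 0, 0, 0, 0], [0, 0, 0, 0, 0, 0, 0], [0, 0, 0, 0, 0, 0, 0]],
  ],
)

```text
time_s: 13.2
tool_pos: [0.4034, -0.0997, 0.1941]
tool_rot: [179.6, 29.8, 2.7]
force: [0.7, -0.4, -1.0]
grip_width: 0.0139
grasp_force: 35.0
```

```bash
python3 - <<'E'
from h import *
o=get_obs();print(o['qpos'],o['tool_pos'],o['tool_rot'])
plan([((.405,-.099,.13),(180,30,3),6),((.405,-.099,.079),(180,30,3),6)],0)
c=cam('side');t=cam('top')
for n in('side','top'):
  k=c if n=='side' else t
  r=silhouettes(n,'forceps')
  if r: print(n,r[0]['p'],r[0]['extent'])
R=Ro.from_euler('xyz',o['tool_rot'],degrees=True);tip=o['tool_pos']+R.apply([.099,0,-.008]);print(tip,proj(c,tip),proj(t,tip))
cv2.imwrite('pics/z6.png',np.hstack([cv2.resize(c['frame'][160:250,330:430,::-1],(400,360),interpolation=cv2.INTER_CUBIC),cv2.resize(t['frame'][220:300,360:440,::-1],(360,360),interpolation=cv2.INTER_CUBIC)]))
E
```

```text
[ 27.3944172   16.04459447 -25.15027087  96.54690707   9.25555386
  98.72414002 -86.90747353] [ 0.40335361 -0.09972263  0.19407373] [179.58650878  29.77351056   2.69828847]
-> [ 0.405 -0.099  0.13 ] (180, 30, 3) 6
[0.0055, -0.0002, 0.0091, 0.0008, -0.0007, -0.0008, 0]
[0.0056, -0.0002, 0.0091, 0.0008, -0.0007, -0.0008, 0]
[0.0056, -0.0002, 0.0091, 0.0008, -0.0007, -0.0008, 0]
[0.0056, -0.0001, 0.0091, 0.0008, -0.0007, -0.0008, 0]
[0.0056, -0.0001, 0.0091, 0.0008, -0.0007, -0.0008, 0]
[0.0056, -0.0001, 0.0091, 0.0008, -0.0007, -0.0008, 0]
-> [ 0.405 -0.099  0.079] (180, 30, 3) 6
[0.0042, -0.0, 0.0074, 0.0, 0.0, 0.0, 0]
[0.0043, -0.0, 0.0074, 0.0, 0.0, 0.0, 0]
[0.0043, -0.0, 0.0074, 0.0, 0.0, 0.0, 0]
[0.0043, -0.0, 0.0074, 0.0, 0.0, 0.0, 0]
[0.0043, -0.0, 0.0074, 0.0, 0.0, 0.0, 0]
[0.0043, -0.0, 0.0074, 0.0, 0.0, 0.0, 0]
side 0.77 [374.0, 150.6, 441.0, 177.2]
top 0.65 [394.7, 293.7, 406.5, 315.5]
[ 0.49315521 -0.09543259  0.15185681] [373.68659328 173.81279363] [401.52195993 255.41763784]
```

View pics/z6.png

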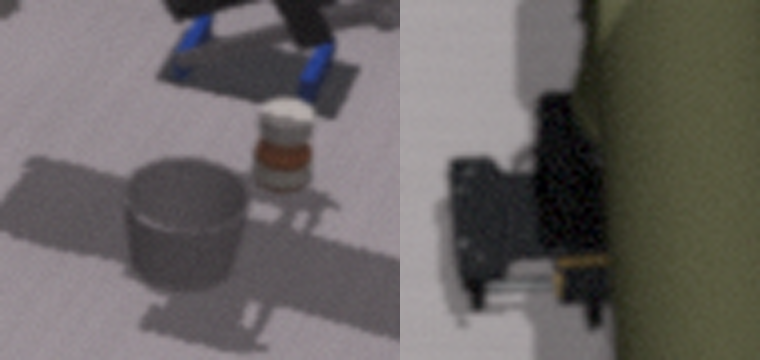

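The forceps tip shows at side pixel (374,176), as predicted at (374,174). The pot rim is at crop (187,190). I'm dipping now.

Emit:
play_rows(
  steps=[
    [[0.006, 0, 0.01, 0, 0, 0, 0], [0.006, 0, 0.01, 0, 0, 0, 0], [0.006, 0, 0.01, 0, 0, 0, 0], [0.006, 0, 0.01, 0, 0, 0, 0], [0.006, 0, 0.01, 0, 0, 0, 0], [0.006, 0, 0.01, 0, 0, 0, 0], [0.006, 0, 0.01, 0, 0, 0, 0], [0.006, 0, 0.01, 0, 0, 0, 0], [0.006, 0, 0.01, 0, 0, 0, 0], [0.005, 0, 0.009, 0, 0, 0, 0], [0, 0, 0, 0, 0, 0, 0]],
  ],
)

```text
time_s: 14.5
tool_pos: [0.4044, -0.0994, 0.0765]
tool_rot: [179.8, 30.1, 2.8]
force: [-0.8, -0.5, -1.2]
grip_width: 0.0137
grasp_force: 35.0
```

Emit:
play_rows(
  steps=[
    [[0, 0, 0, 0, 0, 0, 0], [0, 0, 0, 0, 0, 0, 0], [0, 0, 0, 0, 0, 0, 0], [0, 0, 0, 0, 0, 0, 0], [0, 0, 0, 0, 0, 0, 0]],
  ],
)

```text
time_s: 15.0
tool_pos: [0.4056, -0.0996, 0.0781]
tool_rot: [179.7, 29.9, 2.8]
force: [0.3, 0.9, -1.1]
grip_width: 0.0136
grasp_force: 35.0
```

```bash
python3 - <<'E'
from h import *
o=get_obs();R=Ro.from_euler('xyz',o['tool_rot'],degrees=True);print(o['tool_pos']+R.apply([.099,0,-.008]),o['force'])
s=cam('side')
cv2.imwrite('pics/z7.png',cv2.resize(s['frame'][160:250,330:440,::-1],(440,360),interpolation=cv2.INTER_CUBIC))
E
```

```text
[ 0.49525619 -0.09521879  0.03560616] [ 0.34940921  0.91632245 -1.12987767]
```

View pics/z7.png

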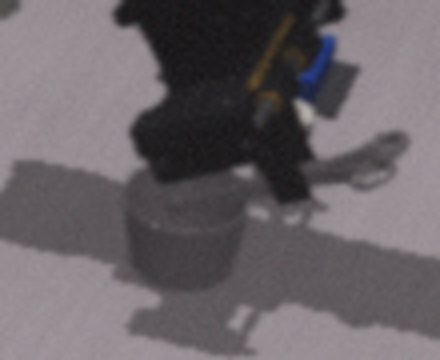

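The picture shows the tip inside the pot and the pot unmoved. Now for the drawer.

```bash
python3 - <<'E'
from h import *
y=-8.0;F=np.array([.6214,.2168,.05]);D=Ro.from_euler('z',y,degrees=True)
def T(x,h,th):
    R=Ro.from_euler('xyz',(180,th,y),degrees=True);return (F+D.apply([x,0,h])-R.apply([0,0,-.003]),(180,th,y))
o=get_obs();p=np.array(o['tool_pos']);
print([np.round(T(*a)[0],4) for a in((-.075,.14,20),(-.075,.041,20),(-.014,.041,20),(-.014,.006,0))])
plan([(p+[0,0,.13],o['tool_rot'],4),(T(-.075,.14,20)[0],T(-.075,.14,20)[1],9),(*T(-.075,.041,20),6),(*T(-.014,.041,20),8),(*T(-.014,.006,0),8)],0)
E
```

```text
[array([0.5461, 0.2274, 0.1872]), array([0.5461, 0.2274, 0.0882]), array([0.6065, 0.2189, 0.0882]), array([0.6075, 0.2187, 0.053 ])]
-> [ 0.40549207 -0.0995792   0.20799245] [179.72362308  29.93258284   2.76972506] 4
4 x [-0.0162, 0.0001, -0.0282, 0.0, 0.0, 0.0, 0]
-> [0.54611382 0.22738078 0.18718092] (180, 20, -8.0) 9
[0.0162, -0.0355, -0.0068, 0.0094, 0.0192, 0.019, 0]
[0.0156, -0.0359, -0.0062, 0.0094, 0.0192, 0.019, 0]
[0.0151, -0.0362, -0.0056, 0.0094, 0.0192, 0.019, 0]
[0.0145, -0.0365, -0.0049, 0.0094, 0.0192, 0.019, 0]
[0.0139, -0.0369, -0.0043, 0.0094, 0.0192, 0.019, 0]
[0.0132, -0.0371, -0.0037, 0.0094, 0.0192, 0.019, 0]
[0.0126, -0.0374, -0.0031, 0.0094, 0.0192, 0.019, 0]
[0.0119, -0.0377, -0.0025, 0.0094, 0.0192, 0.019, 0]
[0.0113, -0.0379, -0.002, 0.0094, 0.0192, 0.019, 0]
-> [0.54611382 0.22738078 0.08818092] (180, 20, -8.0) 6
6 x [0.0056, -0.0, 0.0155, 0.0, 0.0, 0.0, 0]
-> [0.60652017 0.21889122 0.08818092] (180, 20, -8.0) 8
8 x [0.0072, -0.0, -0.0026, 0.0, 0.0, 0.0, 0]
-> [0.60753625 0.21874842 0.053     ] (180, 0, -8.0) 8
[0.0016, 0.0, 0.0041, 0.0, 0.0436, 0.0, 0]
[0.0014, 0.0, 0.0042, 0.0, 0.0436, 0.0, 0]
[0.0013, 0.0, 0.0042, 0.0, 0.0436, 0.0, 0]
[0.0011, 0.0, 0.0043, 0.0, 0.0436, 0.0, 0]
[0.0009, 0.0, 0.0043, 0.0, 0.0436, 0.0, 0]
[0.0007, 0.0, 0.0043, 0.0, 0.0436, 0.0, 0]
[0.0005, 0.0, 0.0044, 0.0, 0.0436, 0.0, 0]
[0.0003, 0.0, 0.0044, 0.0, 0.0436, 0.0, 0]
```

Emit:
play_rows(
  steps=[
    [[-0.016, 0, -0.028, 0, 0, 0, 0], [-0.016, 0, -0.028, 0, 0, 0, 0], [-0.016, 0, -0.028, 0, 0, 0, 0], [-0.016, 0, -0.028, 0, 0, 0, 0], [0, 0, 0, 0, 0, 0, 0]],
  ],
)

```text
time_s: 15.55
tool_pos: [0.408, -0.099, 0.2106]
tool_rot: [179.6, 29.5, 2.7]
force: [0.6, 0.7, -1.4]
grip_width: 0.0138
grasp_force: 35.0
```

Emit:
play_rows(
  steps=[
    [[0.016, -0.036, -0.007, 0.009, 0.019, 0.019, 0], [0.016, -0.036, -0.006, 0.009, 0.019, 0.019, 0], [0.015, -0.036, -0.006, 0.009, 0.019, 0.019, 0], [0.015, -0.037, -0.005, 0.009, 0.019, 0.019, 0], [0.014, -0.037, -0.004, 0.009, 0.019, 0.019, 0], [0.013, -0.037, -0.004, 0.009, 0.019, 0.019, 0], [0.013, -0.037, -0.003, 0.009, 0.019, 0.019, 0], [0.012, -0.038, -0.002, 0.009, 0.019, 0.019, 0], [0.011, -0.038, -0.002, 0.009, 0.019, 0.019, 0], [0, 0, 0, 0, 0, 0, 0], [0, 0, 0, 0, 0, 0, 0]],
  ],
)

```text
time_s: 16.65
tool_pos: [0.5459, 0.2296, 0.1839]
tool_rot: [179.8, 20.2, -7.9]
force: [-0.7, -1.3, -1.5]
grip_width: 0.0137
grasp_force: 35.0
```

```bash
python3 - <<'E'
from h import *
o=get_obs();print(o['tool_rot'])
plan([((.5461,.2274,.135),(180,20,-8),5)],0)
E
```

```text
[179.7655608   20.20389637  -7.85955508]
-> [0.5461 0.2274 0.135 ] (180, 20, -8) 5
[0.0035, 0.0004, 0.0091, 0.001, 0.0007, 0.0005, 0]
[0.0035, 0.0004, 0.0091, 0.001, 0.0007, 0.0005, 0]
[0.0035, 0.0004, 0.0091, 0.001, 0.0007, 0.0005, 0]
[0.0034, 0.0004, 0.0091, 0.001, 0.0007, 0.0005, 0]
[0.0034, 0.0004, 0.0091, 0.001, 0.0007, 0.0005, 0]
```

Down to about the insertion height (TCP z 0.088) and look before sliding in.

Emit:
play_rows(
  steps=[
    [[0.005, 0, 0.015, 0, 0, 0, 0], [0.005, 0, 0.015, 0, 0, 0, 0], [0.006, 0.001, 0.015, 0, 0, 0, 0], [0.006, 0.001, 0.015, 0, 0, 0, 0], [0.006, 0, 0.015, 0, 0, 0, 0], [0.006, 0, 0.015, 0, 0, 0, 0], [0.002, 0, 0.008, 0, 0, 0, 0], [0, 0, 0, 0, 0, 0, 0], [0, 0, 0, 0, 0, 0, 0]],
  ],
)

```text
time_s: 17.55
tool_pos: [0.5468, 0.2269, 0.0809]
tool_rot: [179.8, 20.1, -8.0]
force: [0.9, 0.5, -0.7]
grip_width: 0.0138
grasp_force: 35.0
```

```bash
python3 - <<'E'
from h import *
o=get_obs();print(o['tool_pos'],o['tool_rot'],o['force'])
plan([((.6065,.2189,.0882),(180,20,-8),8),((.6075,.2187,.053),(180,0,-8),8)],0)
s=cam('side');t=cam('top');R=Ro.from_euler('xyz',o['tool_rot'],degrees=True);tip=o['tool_pos']+R.apply([.099,0,-.008]);tl=o['tool_pos']+R.apply([-.073,0,-.008])
print(tip,(proj(s,tip)-[210,200])*5,(proj(s,tl)-[210,200])*5)
cv2.imwrite('pics/z8.png',np.hstack([cv2.resize(s['frame'][200:310,210:340,::-1],None,fx=5,fy=5,interpolation=cv2.INTER_CUBIC)]))
E
```

```text
[0.54675859 0.22691163 0.08093075] [179.84636719  20.06732136  -7.95963983] [ 0.87723125  0.48906393 -0.66537007]
-> [0.6065 0.2189 0.0882] (180, 20, -8) 8
8 x [0.0068, -0.0, -0.0034, 0.0004, 0.0001, 0.0001, 0]
-> [0.6075 0.2187 0.053 ] (180, 0, -8) 8
[0.0016, 0.0, 0.0041, 0.0, 0.0436, 0.0, 0]
[0.0014, 0.0, 0.0042, 0.0, 0.0436, 0.0, 0]
[0.0013, 0.0, 0.0042, 0.0, 0.0436, 0.0, 0]
[0.0011, 0.0, 0.0043, 0.0, 0.0436, 0.0, 0]
[0.0009, 0.0, 0.0043, 0.0, 0.0436, 0.0, 0]
[0.0007, 0.0, 0.0043, 0.0, 0.0436, 0.0, 0]
[0.0005, 0.0, 0.0044, 0.0, 0.0436, 0.0, 0]
[0.0003, 0.0, 0.0044, 0.0, 0.0436, 0.0, 0]
[0.64157394 0.21367596 0.05447576] [261.25875884 296.77030675] [550.63085168 332.86177673]
```

View pics/z8.png

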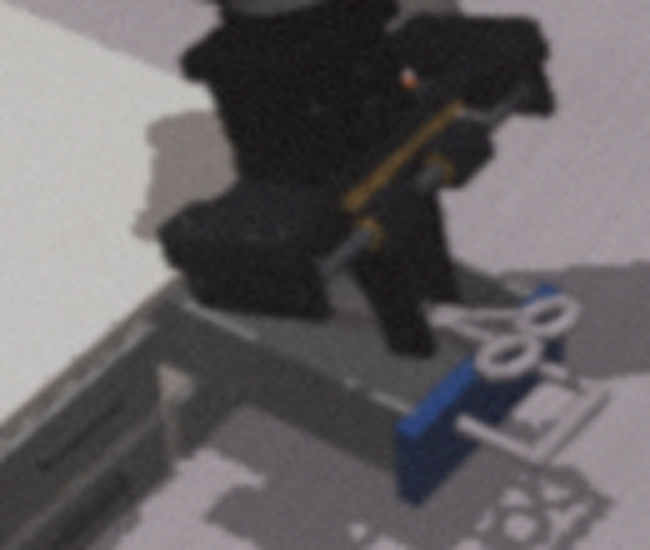

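The forceps are over the drawer, with the rings at (527,335) clear of the blue front and the tip ahead of the board. I'm 7 mm low, so I'll raise first, then slide in.

Emit:
play_rows(
  steps=[
    [[-0.002, 0, -0.007, 0, 0, 0, 0], [0.007, 0, -0.003, 0, 0, 0, 0], [0.007, 0, -0.003, 0, 0, 0, 0], [0.007, 0, -0.003, 0, 0, 0, 0], [0.007, 0, -0.003, 0, 0, 0, 0], [0.007, 0, -0.002, 0, 0, 0, 0], [0.007, 0, -0.002, 0, 0, 0, 0], [0.007, 0, -0.002, 0, 0, 0, 0], [0.007, 0, -0.002, 0, 0, 0, 0], [0, 0, 0, 0, 0, 0, 0], [0, 0, 0, 0, 0, 0, 0]],
  ],
)

```text
time_s: 18.75
tool_pos: [0.6059, 0.2185, 0.0873]
tool_rot: [179.8, 20.1, -8.0]
force: [-0.1, -0.2, -1.5]
grip_width: 0.0138
grasp_force: 35.0
```

```bash
python3 - <<'E'
from h import *
o=get_obs();print(o['tool_pos'],o['tool_rot'],o['force'])
plan([((.6075,.2187,.055),(180,0,-8),9)],0)
E
```

```text
[0.60590168 0.21845761 0.08727346] [179.82430878  20.12246822  -7.97767452] [-0.13974289 -0.15583086 -1.54472592]
-> [0.6075 0.2187 0.055 ] (180, 0, -8) 9
[0.0014, -0.0001, 0.0033, 0.0003, 0.039, 0.0001, 0]
[0.0013, -0.0001, 0.0034, 0.0003, 0.039, 0.0001, 0]
[0.0011, -0.0001, 0.0034, 0.0003, 0.039, 0.0001, 0]
[0.001, -0.0001, 0.0034, 0.0003, 0.039, 0.0001, 0]
[0.0009, -0.0001, 0.0035, 0.0003, 0.039, 0.0001, 0]
[0.0007, -0.0001, 0.0035, 0.0003, 0.039, 0.0001, 0]
[0.0006, -0.0001, 0.0035, 0.0003, 0.039, 0.0001, 0]
[0.0005, -0.0001, 0.0036, 0.0003, 0.039, 0.0001, 0]
[0.0003, -0.0001, 0.0036, 0.0003, 0.039, 0.0001, 0]
```

Emit:
play_rows(
  steps=[
    [[0.001, 0, 0.003, 0, 0.039, 0, 0], [0.001, 0, 0.003, 0, 0.039, 0, 0], [0.001, 0, 0.003, 0, 0.039, 0, 0], [0.001, 0, 0.003, 0, 0.039, 0, 0], [0.001, 0, 0.004, 0, 0.039, 0, 0], [0.001, 0, 0.004, 0, 0.039, 0, 0], [0, 0, 0.004, 0, 0.039, 0, 0], [0, 0, 0.004, 0, 0.039, 0, 0], [0, 0, 0.004, 0, 0.039, 0, 0], [0, 0, 0, 0, 0, 0, 0], [0, 0, 0, 0, 0, 0, 0]],
  ],
)

```text
time_s: 19.85
tool_pos: [0.6056, 0.2184, 0.055]
tool_rot: [179.8, 0.0, -7.9]
force: [-0.0, -0.2, -0.7]
grip_width: 0.0133
grasp_force: 35.0
```

Emit:
play_rows(
  steps=[
    [[0, 0, 0.002, 0, 0, 0, 0], [0, 0, 0, 0, 0, 0, 0], [0, 0, 0, 0, 0, 0, 0]],
  ],
)

```text
time_s: 20.15
tool_pos: [0.6063, 0.218, 0.0525]
tool_rot: [179.8, 0.0, -7.9]
force: [0.1, -0.1, -0.6]
grip_width: 0.014
grasp_force: 35.0
```

Emit:
play_rows(
  steps=[
    [[0, 0, 0, 0, 0, 0, 0.03], [0, 0, 0, 0, 0, 0, 0.03], [0, 0, 0, 0, 0, 0, 0.03], [0, 0, 0, 0, 0, 0, 0.03], [0, 0, 0, 0, 0, 0, 0.03]],
  ],
)

```text
time_s: 20.65
tool_pos: [0.6061, 0.2183, 0.0527]
tool_rot: [179.8, -0.0, -7.9]
force: [0.6, -0.7, -0.6]
grip_width: 0.0296
grasp_force: 0.0
```

Emit:
play_rows(
  steps=[
    [[0, 0, -0.01, 0, 0, 0, 0.03], [0, 0, -0.02, 0, 0, 0, 0.03], [0, 0, -0.03, 0, 0, 0, 0.03], [0, 0, -0.04, 0, 0, 0, 0.03], [0, 0, -0.04, 0, 0, 0, 0.03], [0, 0, 0, 0, 0, 0, 0], [-0.04, 0, 0, 0, 0, 0, 0], [-0.04, 0, 0, 0, 0, 0, 0], [-0.04, 0, 0, 0, 0, 0, 0], [-0.04, 0, 0, 0, 0, 0, 0], [0, 0, 0, 0, 0, 0, 0], [0, 0, 0, 0, 0, 0, 0]],
  ],
)

```text
time_s: 21.85
tool_pos: [0.4472, 0.2408, 0.1932]
tool_rot: [179.8, -0.1, -7.8]
force: [1.9, -0.0, -0.3]
grip_width: 0.0003
grasp_force: 0.0
```

```bash
python3 - <<'E'
from h import *
o=get_obs();print(o['tool_pos'],o['tool_rot'],o['force'])
plan([((.435,.2425,.17),(180,0,-8),2),((.435,.2425,.06),(180,0,-8),5)],0)
s=cam('side');t=cam('top')
cv2.imwrite('pics/z9.png',np.hstack([cv2.resize(s['frame'][215:305,225:345,::-1],(480,360),interpolation=cv2.INTER_CUBIC),cv2.resize(t['frame'][190:260,250:310,::-1],(308,360),interpolation=cv2.INTER_CUBIC)]))
E
```

```text
[0.44723024 0.24080294 0.19317769] [ 1.79800613e+02 -1.40733339e-01 -7.84080800e+00] [ 1.94213042 -0.01079667 -0.26626126]
-> [0.435  0.2425 0.17  ] (180, 0, -8) 2
2 x [-0.0062, -0.0, 0.0116, 0.0017, -0.0012, 0.0014, 0]
-> [0.435  0.2425 0.06  ] (180, 0, -8) 5
5 x [0.0, -0.0, 0.022, 0.0, 0.0, 0.0, 0]
```

View pics/z9.png

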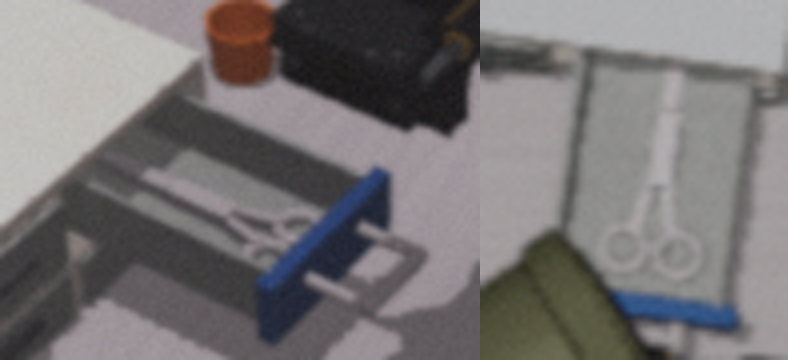

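The side crop shows the forceps flat in the drawer, rings at (280,235) inside the front and tips under the board. Next I'll push the drawer shut from in front of the bar.

Emit:
play_rows(
  steps=[
    [[-0.007, 0, 0.02, 0, 0, 0, 0], [-0.007, 0, 0.02, 0, 0, 0, 0], [0, 0, 0.02, 0, 0, 0, 0], [0, 0, 0.02, 0, 0, 0, 0], [0, 0, 0.02, 0, 0, 0, 0], [0, 0, 0.02, 0, 0, 0, 0], [0, 0, 0.017, 0, 0, 0, 0], [0, 0, 0, 0, 0, 0, 0], [0, 0, 0, 0, 0, 0, 0]],
  ],
)

```text
time_s: 22.85
tool_pos: [0.4343, 0.2422, 0.0555]
tool_rot: [179.9, 0.0, -8.0]
force: [0.6, 0.1, 0.1]
grip_width: 0.0003
grasp_force: 0.0
```

Emit:
play_rows(
  steps=[
    [[0.01, 0, 0, 0, 0, 0, 0], [0.01, 0, 0, 0, 0, 0, 0], [0.01, 0, 0, 0, 0, 0, 0], [0.01, 0, 0, 0, 0, 0, 0], [0.01, 0, 0, 0, 0, 0, 0], [0.01, 0, 0, 0, 0, 0, 0], [0.01, 0, 0, 0, 0, 0, 0], [0.01, 0, 0, 0, 0, 0, 0], [0.01, 0, 0, 0, 0, 0, 0], [0.01, 0, 0, 0, 0, 0, 0], [0.01, 0, 0, 0, 0, 0, 0], [0, 0, 0, 0, 0, 0, 0]],
  ],
)

```text
time_s: 24.05
tool_pos: [0.545, 0.2261, 0.0556]
tool_rot: [179.8, -0.1, -8.0]
force: [-0.3, -0.5, 0.1]
grip_width: 0.0005
grasp_force: 0.0
```

Emit:
play_rows(
  steps=[
    [[0.01, 0, 0, 0, 0, 0, 0], [0.01, 0, 0, 0, 0, 0, 0], [0.008, 0, 0, 0, 0, 0, 0], [0.005, 0, 0, 0, 0, 0, 0], [0, 0, 0, 0, 0, 0, 0]],
  ],
)

```text
time_s: 24.55
tool_pos: [0.5765, 0.2221, 0.0555]
tool_rot: [179.8, -0.1, -8.0]
force: [-0.0, 0.4, -0.4]
grip_width: 0.0006
grasp_force: 0.0
```

Emit:
play_rows(
  steps=[
    [[0.003, 0, 0, 0, 0, 0, 0], [0.003, 0, 0, 0, 0, 0, 0], [0, 0, 0, 0, 0, 0, 0]],
  ],
)

```text
time_s: 24.85
tool_pos: [0.5798, 0.2219, 0.0555]
tool_rot: [179.8, 0.1, -7.9]
force: [-5.6, -0.8, 2.1]
grip_width: 0.0002
grasp_force: 2.5
```

Emit:
play_rows(
  steps=[
    [[0.003, 0, 0, 0, 0, 0, 0], [0.003, 0, 0, 0, 0, 0, 0], [0, 0, 0, 0, 0, 0, 0]],
  ],
)

```text
time_s: 25.15
tool_pos: [0.5801, 0.2219, 0.0552]
tool_rot: [179.6, 0.7, -7.8]
force: [-18.4, -1.4, 12.1]
grip_width: 0.0006
grasp_force: 9.2
```

Emit:
play_rows(
  steps=[
    [[-0.02, 0, 0, 0, 0, 0, 0], [-0.03, 0, 0, 0, 0, 0, 0], [-0.03, 0, 0, 0, 0, 0, 0], [0, 0, -0.04, 0, 0, 0, 0], [0, 0, -0.04, 0, 0, 0, 0], [0, 0, -0.04, 0, 0, 0, 0], [0, 0.045, 0, 0, 0, 0, 0], [0, 0.045, 0, 0, 0, 0, 0], [0, 0.045, 0, 0, 0, 0, 0], [0, 0.045, 0, 0, 0, 0, 0], [0, 0, 0, 0, 0, 0, 0], [0, 0, 0, 0, 0, 0, 0]],
  ],
)

```text
time_s: 26.35
tool_pos: [0.4839, 0.0528, 0.1768]
tool_rot: [179.8, -0.2, -8.1]
force: [-0.8, 0.5, 1.2]
grip_width: 0.0002
grasp_force: 0.0
```

```bash
python3 - <<'E'
from h import *
s=cam('side');t=cam('top')
cv2.imwrite('pics/z10.png',np.hstack([cv2.resize(s['frame'][150:330,120:420,::-1],(500,300)),cv2.resize(t['frame'][110:290,200:380,::-1],(300,300))]))
h=cv2.cvtColor(t['frame'],cv2.COLOR_RGB2HSV)
bl=(h[...,0]>100)&(h[...,0]<125)&(h[...,1]>110)
ys,xs=np.nonzero(bl[190:250,245:315]);P=np.array([atz(t,(x+245,y+190),.088)[:2] for x,y in zip(xs,ys)]);print('front',len(xs),P.mean(0),get_obs()['tool_pos'])
E
```

```text
front 190 [0.63922599 0.21476834] [0.4837205  0.05523303 0.17660453]
```

View pics/z10.png

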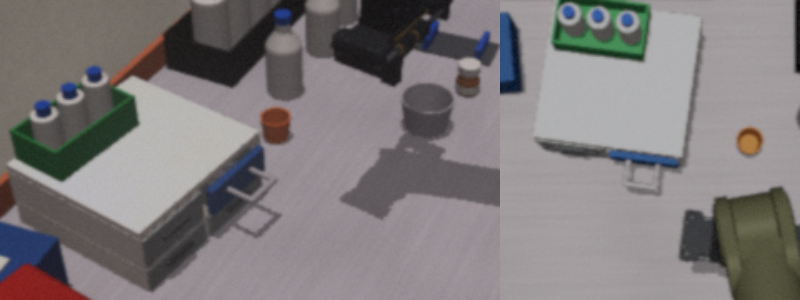

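The picture shows the drawer shut flush, with the blue front at (235,180). The pot, cup and bottles are standing and the arm is clear. Front travel was 124 mm with an 18 N stop.

```bash
python3 -c "
from cell import sign_off;print(sign_off())"
```

```text
the job is handed in; nothing more can be done
None
```

I dipped the forceps in the pot, laid them flat in the drawer tips to the back, pushed the drawer shut against its stop, left the pot and everything else standing, and handed the job in at about 26 s; no verdict was returned.

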